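# Free the jammed wedges and close up the display boxes

## Task

Two plywood wedges are jammed in the narrow gap between the two small white display boxes. Draw both out by their exposed top edges without knocking the lamp above, put both down gently in the plywood tray so that they lie flat inside it (no dropping from a height), and then push the loose box over until it is fully up against the fixed one. Leave the other things on the table where they are.

Things in the scene. Friction and masses are not known exactly. Their poses are not given: they have to be found in the camera images.
- plinth: fixed plywood base board, 230 x 275 x 12 mm, with two white boxes side by side on it, each 210 mm long (x), tops 110 mm above the table. Fixed box: y = 8 to 128 mm; sliding box: y = -8 to -118 mm. Origin: on the table under the middle of the gap (as at the start). x axis: along the gap, away from the robot within about 25 degrees; y axis: from the sliding to the fixed box.
- gap_top (a point): middle of the gap (as at the start), level with the tops of the boxes; axes as the plinth. The gap is 16.5 mm wide, open at the top and both ends, its floor 12 mm above the table. One wedge is centred about 58 mm on its -x side (nearer the robot, nothing above it), the other about 45 mm on its +x side (under the lamp), each within 7 mm; either wedge may be in either place.
- lamp_mid (a point): axis of the lamp, a level aluminium bar 30 mm in diameter crossing above the gap parallel to the plinth's y axis. This point: over the middle of the gap, at plinth x = 52 mm, 262 mm above the table. The bar reaches 50 mm from it to -y and 125 mm to +y, with a 14 mm post at plinth x = 52, y = 112 mm. Too low for a gripper to stand upright over the wedge beneath.
- lamp: the lamp with its post, fixed to the plinth; its frame is that of the plinth (same origin and axes).
- slide_box (a joint): travel of the white sliding box on the plinth: 0 at the start (gap 16.5 mm), 0.0165 m when it is fully up against the fixed box; it moves along the plinth's +y, rubs with about 5 N and stays where it is left.
- push_face (a point): middle of the outer (-y) face of the sliding box, 70 mm above the table; moves with the box. The face is flat, 210 mm long and spans 12 to 110 mm above the table.
- wedge_long: plywood wedge 90 mm long (x axis, along the gap at the start), 98 mm tall, about 0.1 kg. Head: the top 28 mm, parallel-sided, 18 mm thick (y axis); below it tapers evenly to 8 mm at the lower edge. Origin: middle of that thin edge; z axis towards the head. Starts jammed in the gap, upright within 5 degrees, about 38 mm of it above the tops of the boxes.
- wedge_short: plywood wedge 72 mm long (x axis, along the gap at the start), 98 mm tall, about 0.1 kg. Head: the top 28 mm, parallel-sided, 18 mm thick (y axis); below it tapers evenly to 8 mm at the lower edge. Origin: middle of that thin edge; z axis towards the head. Starts jammed in the gap, upright within 5 degrees, about 38 mm of it above the tops of the boxes.
- wedge_long_mid (a point): point inside the long wedge, 50 mm from its thin edge, on its middle plane.
- wedge_short_mid (a point): point inside the short wedge, 50 mm from its thin edge, on its middle plane.
- tray: fixed plywood tray, open on top, outer size 260 (x) x 170 (y) x 32 mm, walls 6 mm thick, floor about 6 mm thick. Origin: on the table, under its centre. Empty at the start; there is room for both wedges side by side along x.
- mug: bystander: white mug, 80 mm across, 90 mm tall, its handle reaching about 30 mm out on +y; origin under its centre
- glue: bystander: yellow glue bottle, 48 mm across, 150 mm tall; origin under its centre
- gear: bystander: flat plywood gear, 50 mm across, 8 mm thick, lying on top of the fixed box near its outer side; origin under its centre
- driver: bystander: screwdriver 190 mm long, lying on the table along its x axis; origin under its middle
- gearbox: bystander: plywood model gearbox, 100 x 80 mm, 61 mm tall; origin under its centre
- tape: bystander: roll of tape, 90 mm across, 22 mm tall, lying flat; origin under its centre
- jar: bystander: clear jar with a steel lid, 70 mm across, 90 mm tall; origin under its centre
Not all that is in view belongs to the job. Leave any purple look-alike of the wedge_long alone.

How it is judged (in metres and radians):
On the way, in this order (a step that is already met when the one before it is completed fails the run):
1. both wedges lie flat in the tray, released (x of wedge_long_mid in the frame of tray between -0.118 and 0.118 m and y of wedge_long_mid in the frame of tray between -0.075 and 0.075 m and z of each of wedge_long_mid, wedge_short_mid in the frame of tray below 0.05 m and angle between wedge_long's own z axis and vertical between 1.13 and 2.01 rad and contact force between the fingers and wedge_long below 0.3 N and linear speed of each of wedge_long, wedge_short below 0.03 m/s and x of wedge_short_mid in the frame of tray between -0.118 and 0.118 m and y of wedge_short_mid in the frame of tray between -0.075 and 0.075 m and angle between wedge_short's own z axis and vertical between 1.13 and 2.01 rad and contact force between the fingers and wedge_short below 0.3 N), for 0.2 s.
2. the sliding box is pushed up against the fixed one (value of joint slide_box above 0.0135 m), for 0.2 s.
At the end, for the whole second after the job is handed in: Both wedges lie in the tray, released and at rest: the mid point of each within the tray's walls (118 mm along x and 75 mm along y of its centre) and less than 50 mm above the table, its z axis 65 to 115 degrees from vertical. The sliding box is shut to within 3 mm (joint above 0.0135) (all of step 1 and value of joint slide_box above 0.0135 m); the robot touches nothing.
It fails at once if a bystander (mug, glue, gear, screwdriver, gearbox, tape, jar) moved more than 40 mm (distance of any of mug, glue, gear, driver, gearbox, tape, jar from where it was at the start of the episode above 0.04 m).
It fails at once if a bystander tipped more than 35 degrees (angle between any of mug, glue, gear, gearbox, tape, jar's own z axis and vertical above 0.61 rad).
It fails at once if the lamp is knocked (over 12 N) (contact force between anything else and lamp above 12 N).
It fails at once if wedge_long dropped from a height or thrown (faster than 1.2 m/s while out of the fingers) (linear speed of wedge_long above 1.2 m/s and contact force between the fingers and wedge_long below 0.3 N).
It fails at once if wedge_short dropped from a height or thrown (faster than 1.2 m/s while out of the fingers) (linear speed of wedge_short above 1.2 m/s and contact force between the fingers and wedge_short below 0.3 N).
It also fails if it takes over 72 s, if anything falls off the work surface, if the arm or the gripper's body presses on something with over 40 N, if the wrist force passes 120 N, or if a joint passes its speed limit or range.

## Robot

A 7-joint arm with a two-finger parallel gripper is mounted at the origin on the work surface. World frame = base frame: x ahead of the robot, y to its left, z up, the work surface at z = 0. Lengths are in m, angles in degrees, forces in N, time in s.
With the tool pointing down it reaches from about 0.4 to 0.85 m from the base axis. Payload 10.4 kg.
Tool frame: the origin (TCP) lies midway between the tips of the shut fingers; the grasp point (between the pads) lies 19 mm behind it; z points along the fingers, y is the direction in which the jaws open and shut (so a half turn about z gives the same grasp; the last joint's range is limited). The gripper opens to 87 mm and grips with 3 to 60 N. Pads are 19 mm wide; open, the fingers measure 117 mm over their backs; the gripper's body (75 mm by 190 mm) begins 51 mm behind the grasp point.
Start: joints at [-74.977, 19.034, -3.707, 83.658, 1.238, 77.344, -5.071], TCP at [0.176, 0.6, 0.223] pointing down, gripper open.
Joint ranges: [-148.97, 148.97], [-28.65, 121.19], [-84.17, 76.75], [9.2, 138.47], [-72.65, 252.65], [3.7, 117.97], [-149.18, 149.18]. Speed limits (degrees/s): [127.2, 127.2, 159.86, 159.86, 180, 180, 180].

## Interface

Orientations are given as [roll, pitch, yaw] about the fixed x, y, z axes, in that order (R = Rz(yaw) Ry(pitch) Rx(roll)).
In Python, from station import state, cams, ticket gives the robot as it stands.
- The arm moves only by the shell command python3 -m handwheel 'ROWS' [OPENING] [FORCE]. ROWS is JSON, a list of rows, each a list of 4 numbers: the shift along the tool's x, y, z scaled (see below), then the turn about the tool's z scaled (see below). In form: [[dx, dy, dz, spin], ...]. A call has 1 to 10 rows; each row shifts and turns the commanded pose from where the row before left it, along the tool's axes as they then stand; what a row does not reach is not made up. The controller multiplies each number of a shift by 0.2 m and each number of a turn by pi/4 rad. A row lasts 1/8 s, in which the tool goes at most 62.5 mm and 10.7 degrees, less where a joint would pass 70% of its speed; a pose out of reach is approached as far as the arm can. A call with a number of a shift or a turn outside -1 to 1 is refused whole. A call with a gripper value outside its range is refused whole. OPENING is the closure, from 0 (fully open) to 1 (shut), set as the call begins (- or left out, the last holds). The fingers move at their own pace and stop on an object; FORCE is the grip in N (left out, the last holds). Time passes only in rows, so rows that do not move let the fingers close. It gives the time, the measured TCP pose, the force and the opening at its end, in the units of the state.
- state(): the state, without advancing time (a new reading comes with each control period).
- cams.camera(name): name is "scene" or "top"; returns a dict with "img" (480x640x3 uint8, blue, green, red), "depth" (480x640 float32, m along the optical axis (not along the pixel's ray), 0 where there is no reading), "fx", "fy", "cx", "cy" (pixels), "R" (3x3) and "t" (3): a world point X has camera coordinates R X + t. Camera axes: x right, y down, z forward; pixel columns grow to the right and rows downward; lengths in m; the calibration is good to about 2 mm. A picture is of the moment at which its call begins.
- ticket.sign_off(): hands the job in, once; it reports no verdict.
The state is a dict: "time": time; "q": joint angles; "dq": joint speeds; "effort": joint torques, N m; "tcp_pos": TCP position; "eef_rot": TCP orientation; "ft_force": force on the tool from outside, world axes, zero at the start; "torque": the same for the moment, N m; "width": opening from 0.0 (shut) to 1.0 (fully open).
Only numpy, scipy, OpenCV 4.12 (cv2) and the standard library are available. Lean on these libraries where they do the work, as an engineer would, in place of code of your own. Each camera call takes 0.05 s, during which the arm holds its last target. There are 200 camera calls.

## Working session

There is one attempt and no reset: what is moved stays moved. The work goes in short steps, Python scripts to look and compute and a shell command to move; the robot and the scene stay as the last step left them, time stands still between calls to the robot, and variables do not carry over. Pictures are saved under pics/ and viewed, about 8 in all and at most 12, crops included, and the job is handed in when it is done.

```bash
ls; mkdir -p pics; python3 - <<'E'
from station import state,cams
import cv2,numpy as np
print(state())
for n in("scene","top"):
    c=cams.camera(n); np.savez(f"pics/{n}0.npz",**c); cv2.imwrite(f"pics/{n}0.png",c["img"])
    print(n,c["fx"],c["fy"],c["cx"],c["cy"],c["R"],c["t"], -c["R"].T@c["t"])
E
```

```text
pics
{'time': 0.0, 'q': array([-74.97738653,  19.07167425,  -3.7067553 ,  83.70513942,
         1.23921328,  77.34489609,  -5.06976216]), 'dq': array([0.00172767, 0.06803309, 0.02940922, 0.0380925 , 0.07507356,
       0.07767515, 0.04147258]), 'effort': array([-6.04749785e-04, -6.23258972e+01,  2.42989050e-02, -3.89896202e+01,
       -6.13931520e-02,  4.01370367e-02,  1.89455022e-04]), 'tcp_pos': array([0.17550861, 0.59944484, 0.22176444]), 'eef_rot': array([-1.79918373e+02,  5.51971840e-03,  1.63684700e+02]), 'ft_force': array([ 0.23712789, -0.67961922, -0.04998039]), 'torque': array([0.03548613, 0.01337962, 0.00140316]), 'width': 0.9981295016300358}
scene 604.0342543250765 604.0342543250765 328.3526696319057 237.84167065756327 [[ 0.85640957  0.51629541 -0.00129886]
 [ 0.42161789 -0.70080998 -0.57541613]
 [-0.29799496  0.49224426 -0.81785976]] [-0.49142667 -0.1024328   1.57632903] [ 0.93378811 -0.59400352  1.22963631]
top 444.6299097991656 444.6299097991656 321.1163241624982 243.34656030088473 [[ 2.63388550e-02 -9.99652989e-01 -4.06851921e-04]
 [-9.83413775e-01 -2.58379182e-02 -1.79526456e-01]
 [ 1.79453646e-01  5.12862507e-03 -9.83753062e-01]] [0.05322476 0.55680762 1.2135712 ] [0.32839063 0.06136909 1.29383774]
```

View pics/scene0.png

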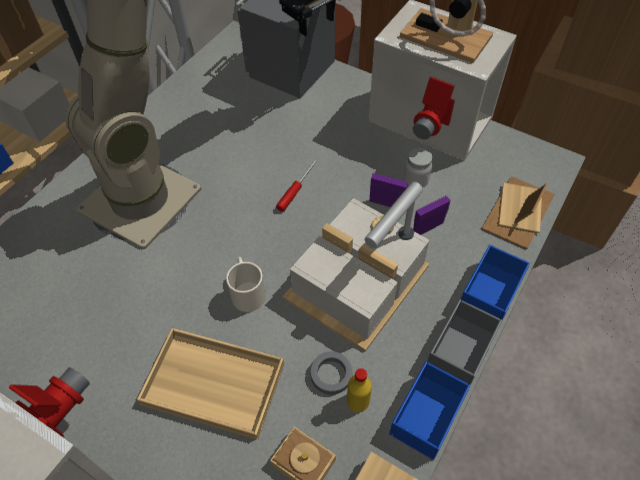

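View pics/top0.png

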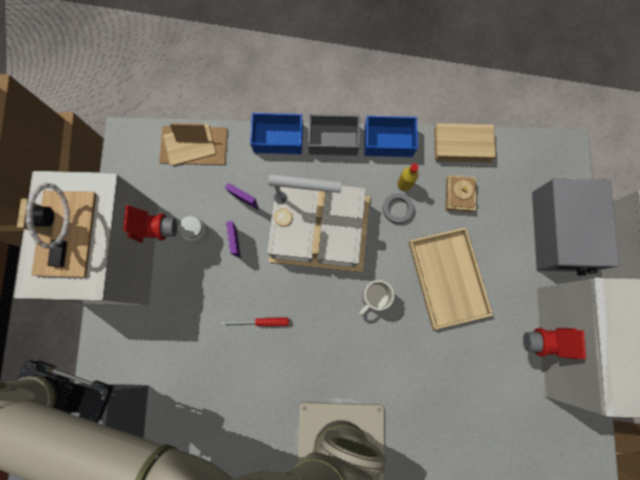

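Scene shows mug at (245,285), plinth with two wedge heads at (337,238) and (378,262), lamp bar above, tray (210,383). In the top view, plinth is about (318,228), the near wedge (320,246), the far one (320,207), and the tray (450,280).

```bash
cat > h.py <<'E'
import numpy as np,cv2
from station import state,cams
def cloud(c):
    v,u=np.mgrid[:480,:640]; d=c["depth"]
    P=np.stack([(u-c["cx"])/c["fx"]*d,(v-c["cy"])/c["fy"]*d,d],-1)
    W=(P-c["t"])@c["R"]; W[d==0]=np.nan; return W
def grab(n): 
    c=cams.camera(n); return c,cloud(c)
def rect(p):
    (cx,cy),(w,h),a=cv2.minAreaRect((p*1000).astype(np.float32)); return (round(cx),round(cy)),(round(w),round(h)),round(a,1)
def comps(W,m,amin=15):
    n,l,s,_=cv2.connectedComponentsWithStats(m.astype(np.uint8)); out=[]
    for i in range(1,n):
        if s[i,4]>=amin: out.append((s[i].tolist(),rect(W[l==i][:,:2]),np.nanmedian(W[l==i][:,2]).round(3)))
    return out
E
python3 - <<'E'
from h import *
for n in("top","scene"):
    c=dict(np.load(f"pics/{n}0.npz")); W=cloud(c); x,y,z=np.moveaxis(W,-1,0)
    reg=(x>0.3)&(x<.85)&(y>-.5)&(y<.4)
    for nm,lo,hi in(("box",.102,.118),("wedge",.138,.16),("tray",.026,.038),("lamp",.24,.29)):
        print(n,nm); 
        for o in comps(W,reg&(z>lo)&(z<hi),25): print("  ",o)
E
```

```text
top box
   ([404, 167, 14, 13, 80], ((748, -178), (38, 28), 61.2), np.float64(0.107))
   ([268, 187, 51, 72, 2662], ((603, 143), (124, 190), 85.4), np.float64(0.111))
   ([313, 186, 53, 78, 2900], ((604, 18), (123, 212), 84.8), np.float64(0.111))
top wedge
   ([410, 164, 9, 9, 67], ((752, -179), (20, 21), 8.1), np.float64(0.15))
   ([316, 191, 9, 27, 178], ((645, 73), (18, 70), 85.0), np.float64(0.148))
   ([312, 226, 10, 28, 191], ((548, 81), (18, 73), 85.2), np.float64(0.148))
   ([524, 328, 17, 14, 68], ((322, -468), (17, 46), 41.7), np.float64(0.152))
top tray
   ([255, 148, 18, 4, 32], ((840, 249), (51, 4), 89.5), np.float64(0.032))
   ([274, 149, 28, 3, 46], ((841, 176), (5, 81), 0.0), np.float64(0.032))
   ([309, 150, 50, 4, 81], ((841, 38), (5, 147), 0.0), np.float64(0.032))
   ([365, 150, 50, 5, 82], ((840, -129), (147, 8), 88.1), np.float64(0.032))
   ([439, 156, 44, 4, 70], ((831, -342), (128, 5), 89.9), np.float64(0.032))
   ([447, 175, 29, 36, 155], ((705, -318), (126, 63), 35.7), np.float64(0.034))
   ([410, 228, 83, 102, 698], ((471, -304), (260, 172), 15.0), np.float6
[... 693 characters left out ...]
 11, 78], ((549, 306), (68, 9), 9.9), np.float64(0.033))
   ([420, 215, 26, 15, 57], ((695, 301), (79, 5), 62.4), np.float64(0.032))
   ([233, 274, 27, 11, 73], ((393, -71), (60, 19), 42.2), np.float64(0.032))
   ([292, 286, 103, 51, 258], ((623, -33), (234, 96), 22.4), np.float64(0.033))
   ([232, 289, 33, 18, 84], ((433, -111), (75, 30), 47.8), np.float64(0.031))
   ([137, 328, 147, 107, 1297], ((472, -304), (262, 172), 15.0), np.float64(0.031))
   ([347, 397, 23, 12, 48], ((760, -194), (45, 18), 23.7), np.float64(0.032))
   ([270, 426, 66, 54, 373], ((723, -342), (81, 101), 87.2), np.float64(0.035))
scene lamp
   ([365, 181, 58, 68, 1156], ((665, 107), (178, 30), 85.5), np.float64(0.274))
```

```bash
cat >> h.py <<'E'
PSI=np.radians(-5.1); O=np.array([.609,.0755]); TPSI=np.radians(15); TO=np.array([.4715,-.304])
def Rm(a): return np.array([[np.cos(a),-np.sin(a)],[np.sin(a),np.cos(a)]])
def plin(x,y): return O+Rm(PSI)@[x,y]
def tray(x,y): return TO+Rm(TPSI)@[x,y]
def toP(p): return Rm(PSI).T@(np.asarray(p)[:2]-O)
def toT(p): return Rm(TPSI).T@(np.asarray(p)[:2]-TO)
def go(xy,z,Y):
    "total spin, then total tool-axis shift, in row units"
    s=state(); p=s["tcp_pos"]; r=s["eef_rot"]
    sp=-((Y-r[2]+180)%360-180)/45; a=np.radians(Y); d=np.array([*xy,z])-p
    t=np.array([np.cos(a)*d[0]+np.sin(a)*d[1], np.sin(a)*d[0]-np.cos(a)*d[1], -d[2]])/.2
    print("t",round(s["time"],2),"tcp",p.round(4),"rpy",r.round(1),"w",round(s["width"],3),"F",s["ft_force"].round(1)," spin",sp.round(3)," shift",t.round(3), "q7",s["q"][6].round(0))
E
python3 - <<'E'
from h import *
c=dict(np.load("pics/top0.npz")); W=cloud(c); x,y,z=np.moveaxis(W,-1,0)
for o in comps(W,(z>.08)&(z<.097)&(x>.3)&(x<.9)&(abs(y)<.4),20): print("mug/jar",o)
g=W[213:220,279:289].reshape(-1,3); print("gear plinth",toP(np.median(g,0)),np.median(g[:,2]))
for n in("top","scene"):
    c=dict(np.load(f"pics/{n}0.npz")); W=cloud(c); m=(W[...,2]>.243)&(W[...,2]<.285)&(W[...,0]>.6)&(W[...,0]<.75)&(abs(W[...,1]-.1)<.12)
    p=np.array([toP(a) for a in W[m]]); print(n,"lamp px",np.percentile(p[:,0],[1,50,99]),"py",np.percentile(p[:,1],[1,99]), W[m][:,2].max())
    for lo in((.5,.6),(.61,.72)):
        m=(W[...,2]>.136)&(W[...,2]<.16)&(W[...,0]>lo[0])&(W[...,0]<lo[1])&(abs(W[...,1]-.075)<.03)
        p=np.array([toP(a) for a in W[m]]); print("  wedge px",np.percentile(p[:,0],[0,2,98,100]),"py",np.percentile(p[:,1],[2,50,98]))
go(plin(-.061,0),.26,174.9)
E
```

```text
mug/jar ([402, 171, 16, 13, 50], ((741, -172), (47, 22), 59.8), np.float64(0.091))
mug/jar ([226, 189, 31, 16, 53], ((679, 300), (91, 15), 68.8), np.float64(0.091))
mug/jar ([232, 221, 6, 34, 60], ((558, 306), (90, 15), 2.1), np.float64(0.094))
mug/jar ([364, 280, 30, 30, 146], ((411, -92), (77, 79), 27.1), np.float64(0.09))
gear plinth [-0.00183989  0.09628134] 0.11848387239848851
top lamp px [0.0357093  0.04677451 0.06388753] py [-0.04729052  0.12362748] 0.2832764548977748
  wedge px [-0.09751378 -0.09709744 -0.02695396 -0.02494673] py [-0.00909159 -0.00039118  0.00825589]
  wedge px [0.00095967 0.00123847 0.06853527 0.07065948] py [-0.00835266  0.00042761  0.00888675]
scene lamp px [0.03832079 0.05558133 0.06696356] py [-0.05096183  0.12238386] 0.2824201541052371
  wedge px [-0.0974613  -0.09464523 -0.02503521 -0.02409406] py [-0.01131823 -0.00394192  0.00793033]
  wedge px [0.00135869 0.00373053 0.09089197 0.09206757] py [-0.01061772 -0.00295742  0.0090536 ]
t 0.1 tcp [0.1755 0.5995 0.2218] rpy [-179.9    0.   163.7] w 1.0 F [1.2 0.7 0.5]  spin -0.249  shift [-2.087 -2.417 -0.191] q7 -5.0
```

```bash
python3 -m handwheel '[[0,0,-0.1,-0.125],[0,0,-0.09,-0.125],[-0.1,-0.12,0,0],[-0.2,-0.23,0,0],[-0.2,-0.23,0,0],[-0.2,-0.23,0,0],[-0.2,-0.23,0,0],[-0.2,-0.23,0,0],[-0.2,-0.23,0,0],[-0.2,-0.23,0,0]]' 0.5 40; python3 -m handwheel '[[-0.2,-0.23,0,0],[-0.2,-0.23,0,0],[-0.1,-0.11,0,0],[0,0,0,0]]'; python3 -c "
from h import *
go(plin(-.061,0),.117,174.9)"
```

```text
time: 1.35
tcp_pos: [0.4446, 0.2268, 0.2605]
eef_rot: [180.0, -0.0, 174.9]
ft_force: [1.0, 0.7, 1.0]
width: 0.499
time: 1.85
tcp_pos: [0.5341, 0.1037, 0.2601]
eef_rot: [-179.9, -0.0, 174.7]
ft_force: [-0.2, 0.8, -0.5]
width: 0.503
t 1.85 tcp [0.5341 0.1037 0.2601] rpy [-179.9   -0.   174.7] w 0.503 F [-0.2  0.8 -0.5]  spin -0.005  shift [-0.08  -0.107  0.715] q7 71.0
```

```bash
python3 -m handwheel '[[-0.08,-0.107,0.1,0],[0,0,0.2,0],[0,0,0.2,0],[0,0,0.15,0],[0,0,0.065,0],[0,0,0,0]]'; python3 -c "
from h import *
go(plin(-.061,0),.117,174.9)
for n in('scene','top'):
    c,W=grab(n); cv2.imwrite(f'pics/{n}1.png',c['img'])
import cv2
a=cv2.imread('pics/scene1.png')[150:350,230:450]; b=cv2.imread('pics/top1.png')[140:290,240:405]
cv2.imwrite('pics/v1.png',np.hstack([cv2.resize(a,(440,400)),cv2.resize(b,(440,400))])[:,:800])"
```

```text
time: 2.6
tcp_pos: [0.547, 0.0843, 0.1173]
eef_rot: [-180.0, -0.1, 175.0]
ft_force: [-0.8, -0.0, 0.4]
width: 0.498
t 2.6 tcp [0.547  0.0843 0.1173] rpy [-1.80e+02 -1.00e-01  1.75e+02] w 0.498 F [-0.8 -0.   0.4]  spin 0.002  shift [-0.008 -0.016  0.002] q7 77.0
```

View pics/v1.png

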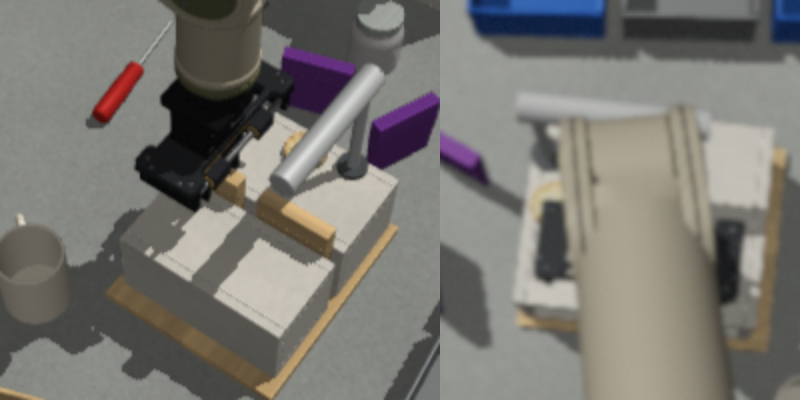

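The picture shows the gripper straddling the near wedge (≈230,185), body wide across the gap, lamp clear on the far side. Grip it, and measure how far the wrist reaches toward the lamp by height.

```bash
python3 -m handwheel '[[0,-0.014,0,0],[0,0,0,0],[0,0,0,0],[0,0,0,0]]' 1 60; python3 - <<'E'
from h import *
s=state();print(s["tcp_pos"],s["width"]*87,s["ft_force"])
t=toP(s["tcp_pos"]);print(t)
for n in("scene","top"):
    c,W=grab(n); P=(W[...,:2]-O)@Rm(PSI)-t; z=W[...,2]-s["tcp_pos"][2]
    for lo in np.arange(.04,.34,.02):
        m=(z>lo)&(z<lo+.02)&(abs(P[...,1])<.1)&(abs(P[...,0])<.085)
        if m.sum()>5: print(n,lo.round(2),m.sum(),"x",np.percentile(P[m][:,0],[1,99]).round(3),"y",np.percentile(P[m][:,1],[1,99]).round(3))
E
```

```text
time: 3.2
tcp_pos: [0.5474, 0.0813, 0.1178]
eef_rot: [180.0, 0.0, 175.0]
ft_force: [0.2, 1.0, 0.7]
width: 0.199
[0.54735698 0.08132689 0.11778097] 17.343834033176293 [0.22027348 0.98876513 0.73937385]
[-0.06191696  0.00032411]
scene 0.04 10 x [0.006 0.013] y [0.011 0.021]
scene 0.06 152 x [-0.036  0.039] y [-0.089  0.083]
scene 0.08 491 x [-0.033  0.039] y [-0.095  0.086]
scene 0.1 1147 x [-0.035  0.038] y [-0.097  0.092]
scene 0.12 179 x [-0.021  0.026] y [-0.054  0.012]
scene 0.14 143 x [-0.019  0.036] y [-0.054 -0.01 ]
scene 0.16 578 x [-0.035  0.039] y [-0.053  0.01 ]
scene 0.18 81 x [-0.018  0.043] y [-0.043  0.002]
scene 0.2 329 x [-0.032  0.044] y [-0.045  0.022]
scene 0.22 281 x [-0.029  0.042] y [-0.043  0.012]
scene 0.24 309 x [-0.027  0.042] y [-0.043  0.035]
scene 0.26 299 x [-0.026  0.042] y [-0.044  0.038]
scene 0.28 226 x [-0.017  0.043] y [-0.044  0.01 ]
scene 0.3 234 x [-0.025  0.045] y [-0.055  0.028]
scene 0.32 403 x [-0.05   0.054] y [-0.061  0.038]
scene 0.34 666 x [-0.066  0.058] y [-0.065  0.049]
top 0.08 26 x [-0.037 -0.027] y [-0.089  0.091]
top 0.1 654 x [-0.037  0.036] y [-0.095  0.093]
```

```bash
python3 -m handwheel '[[0,0,-0.02,0],[0,0,-0.04,0],[0,0,-0.08,0],[0,0,-0.12,0],[0.02,0,-0.15,0],[0.05,0,-0.15,0],[0,0,0,0]]' ; python3 - <<'E'
from h import *
c,W=grab("scene"); cv2.imwrite("pics/v2.png",c["img"][100:350,150:450])
go(tray(-.065,-.05),.22,-165)
E
```

```text
time: 4.18
tcp_pos: [0.5343, 0.0819, 0.2329]
eef_rot: [179.9, 0.3, 174.9]
ft_force: [0.4, 0.1, -1.0]
width: 0.202
t 4.22 tcp [0.5338 0.0819 0.2312] rpy [1.799e+02 1.000e-01 1.749e+02] w 0.199 F [-0.2 -1.1 -1.8]  spin -0.446  shift [ 1.125 -2.033  0.056] q7 74.0
```

View pics/v2.png

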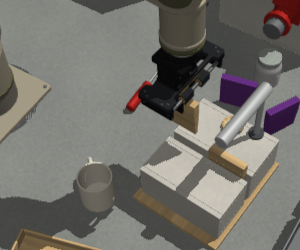

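Short wedge is out (≈190,110 in the crop), lamp clear; gap now holds only the far one.

```bash
python3 -m handwheel '[[0,0,0,-0.15],[0,0,0,-0.15],[0,0,0,-0.146],[0.07,-0.12,0,0],[0.135,-0.24,0,0],[0.135,-0.24,0,0],[0.135,-0.24,0,0],[0.135,-0.24,0,0],[0.135,-0.24,0,0],[0.135,-0.24,0,0]]'; python3 -m handwheel '[[0.135,-0.24,0,0],[0.1,-0.18,0,0],[0,0,0,0],[0,0,0,0]]' ; python3 - <<'E'
from h import *
go(tray(-.07,-.05),.076,-165)
E
```

```text
time: 5.48
tcp_pos: [0.443, -0.2666, 0.2291]
eef_rot: [180.0, -0.0, -165.0]
ft_force: [0.9, -0.7, -0.4]
width: 0.204
time: 5.98
tcp_pos: [0.4203, -0.3576, 0.2288]
eef_rot: [179.9, -0.1, -165.0]
ft_force: [0.1, 0.3, -0.3]
width: 0.203
t 5.97 tcp [ 0.4203 -0.3576  0.2288] rpy [ 1.799e+02 -1.000e-01 -1.650e+02] w 0.203 F [ 0.1  0.3 -0.3]  spin 0.0  shift [ 0.034 -0.057  0.764] q7 148.0
```

```bash
python3 -m handwheel '[[0,0,0,0.12],[0.034,-0.057,0.1,0],[0,0,0.2,0],[0,0,0.2,0],[0,0,0.15,0],[0,0,0.1,0],[0,0,0,0]]'; python3 - <<'E'
from h import *
go(tray(-.07,-.05),.074,-165); print(state()["q"].round(0), toT(state()["tcp_pos"]))
E
```

```text
time: 6.85
tcp_pos: [0.4154, -0.3687, 0.0782]
eef_rot: [179.9, -0.1, -170.3]
ft_force: [0.0, 0.3, -0.3]
width: 0.201
t 6.85 tcp [ 0.4154 -0.3687  0.0782] rpy [ 1.799e+02 -1.000e-01 -1.703e+02] w 0.201 F [ 0.   0.3 -0.3]  spin -0.118  shift [-0.005 -0.01   0.021] q7 148.0
[  6.  20.  37. 105. -14.  59. 148.] [-0.07090283 -0.04793941]
```

```bash
python3 -m handwheel '[[0,0,0.015,0],[0,0,0,0]]'; python3 -m handwheel '[[0,0,0.01,0],[0,0,0,0]]';
```

```text
time: 7.1
tcp_pos: [0.4162, -0.3705, 0.0772]
eef_rot: [-180.0, 0.1, -170.4]
ft_force: [-0.3, -0.0, -1.0]
width: 0.204
time: 7.35
tcp_pos: [0.4159, -0.3707, 0.0749]
eef_rot: [-180.0, 0.0, -170.4]
ft_force: [-0.1, -0.4, 0.6]
width: 0.203
```

```bash
python3 -m handwheel '[[0,0,0.008,0],[0,0,0,0]]'; python3 -m handwheel '[[0,0,0.008,0],[0,0,0,0]]';
```

```text
time: 7.6
tcp_pos: [0.4163, -0.371, 0.0747]
eef_rot: [-180.0, 0.1, -170.4]
ft_force: [-3.7, 4.8, 17.8]
width: 0.206
time: 7.85
tcp_pos: [0.4165, -0.3714, 0.0746]
eef_rot: [-180.0, 0.2, -170.4]
ft_force: [-7.8, 6.9, 34.1]
width: 0.202
```

```bash
python3 -m handwheel '[[0,0,-0.014,0],[0,0,0,0]]'; python3 -m handwheel '[[0,0,0,0],[0,0.04,0,0],[0,0.05,0,0],[0,0.05,0,0],[0,0,0,0]]' 0.68; python3 -m handwheel '[[0,0.06,0,0],[0,0.06,0,0],[0,0.02,0,0],[0,0,0,0]]' 0.1; python3 - <<'E'
from h import *
print(toT(state()["tcp_pos"]),state()["tcp_pos"])
c,W=grab("scene"); cv2.imwrite("pics/v3.png",cv2.resize(c["img"][280:480,80:320],(720,600)))
E
```

```text
time: 8.1
tcp_pos: [0.4159, -0.3709, 0.0747]
eef_rot: [-180.0, 0.1, -170.4]
ft_force: [-1.2, 1.6, 8.3]
width: 0.201
time: 8.72
tcp_pos: [0.411, -0.3417, 0.0741]
eef_rot: [180.0, 0.0, -170.3]
ft_force: [-0.5, -0.4, 0.8]
width: 0.324
time: 9.22
tcp_pos: [0.4064, -0.315, 0.0742]
eef_rot: [180.0, 0.0, -170.4]
ft_force: [0.8, 0.2, -0.1]
width: 0.686
[-0.06576792  0.00621579] [ 0.40636431 -0.315018    0.07422526]
```

View pics/v3.png

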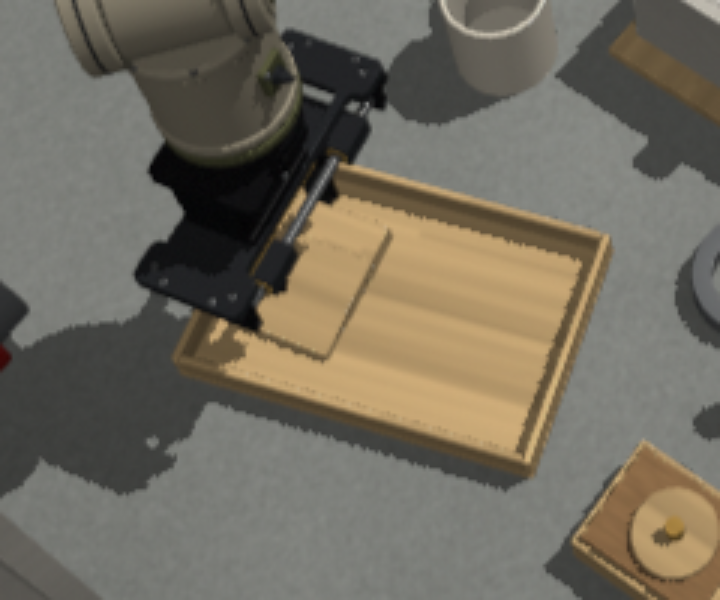

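The short wedge already lies flat in the tray (≈310,280), gripper straddling above. Rise, flip half a turn (last joint near its limit), return.

```bash
python3 -m handwheel '[[0,0,-0.15,0],[0,0,-0.25,0],[0,0,-0.25,0.22],[0,0,-0.25,0.22],[0,0,0,0.22],[0,0,0,0.22],[0,0,0,0.22],[0,0,0,0.22],[0,0,0,0.22],[0,0,0,0.22]]' 0.5; python3 -m handwheel '[[0,0,0,0.22],[0,0,0,0.22],[0,0,0,0.22],[0,0,0,0.22],[0,0,0,0.22],[0,0,0,0.22],[0,0,0,0.22],[0,0,0,0.22],[0,0,0,0.22],[0,0,0,0.22]]';  python3 - <<'E'
from h import *
go(plin(-.05,0),.25,-5.1)
c,W=grab("top"); P=(W[...,:2]-TO)@Rm(TPSI); z=W[...,2]
m=(abs(P[...,0])<.115)&(abs(P[...,1])<.07)&(z>.012)&(z<.045)
print("short wedge rect in tray frame",rect(P[m]),m.sum())
E
```

```text
time: 10.52
tcp_pos: [0.4061, -0.3158, 0.2542]
eef_rot: [-180.0, 0.0, 110.0]
ft_force: [-0.7, -0.7, -0.4]
width: 0.502
time: 11.78
tcp_pos: [0.4061, -0.3158, 0.2542]
eef_rot: [180.0, -0.0, 11.0]
ft_force: [0.0, -0.4, -0.8]
width: 0.504
t 11.78 tcp [ 0.4061 -0.3158  0.2542] rpy [180.  -0.  11.] w 0.504 F [ 0.  -0.4 -0.8]  spin 0.359  shift [ 0.586 -2.039  0.021] q7 -43.0
short wedge rect in tray frame ((6, 4), (131, 220), 86.0) 549
```

```bash
python3 -m handwheel '[[0,0,0,0.18],[0,0,0,0.18],[0.04,-0.14,0,0],[0.07,-0.24,0,0],[0.07,-0.24,0,0],[0.07,-0.24,0,0],[0.07,-0.24,0,0],[0.07,-0.24,0,0],[0.07,-0.24,0,0],[0.07,-0.24,0,0]]'; python3 -m handwheel '[[0.05,-0.2,0,0],[0,-0.02,0,0],[0,0,0,0]]'; python3 - <<'E'
from h import *
go(plin(-.025,0),.115,-5.1)
c,W=grab("scene"); P=(W[...,:2]-O)@Rm(PSI); z=W[...,2]
m=(z>.13)&(z<.152)&(abs(P[...,1])<.02)&(P[...,0]>-.02)&(P[...,0]<.11)
print(m.sum(),np.percentile(P[m][:,0],[1,3,97,99]), np.percentile(P[m][:,1],[1,99]), "lamp edge .037")
E
```

```text
time: 13.08
tcp_pos: [0.5429, 0.0397, 0.2542]
eef_rot: [-180.0, -0.0, -4.7]
ft_force: [0.5, -0.3, 0.3]
width: 0.5
time: 13.45
tcp_pos: [0.5559, 0.0807, 0.254]
eef_rot: [180.0, 0.0, -4.7]
ft_force: [-0.2, -0.6, -0.1]
width: 0.501
t 13.45 tcp [0.5559 0.0807 0.254 ] rpy [180.    0.   -4.7] w 0.501 F [-0.2 -0.6 -0.1]  spin 0.008  shift [0.142 0.002 0.695] q7 -104.0
446 [0.0020382  0.00470594 0.09035176 0.09141622] [-0.01093674  0.00916686] lamp edge .037
```

```bash
python3 -m handwheel '[[0.05,0,0.2,0.008],[0,0,0.2,0],[0,0,0.2,0],[0,0,0.085,0],[0.08,0,0,0],[0.07,0,0,0],[0.03,0,0,0],[0,0,0,0]]'; python3 - <<'E'
from h import *
go(plin(-.003,0),.117,-5.1)
s=state(); t=toP(s["tcp_pos"]); print(t)
c,W=grab("scene"); cv2.imwrite("pics/v4.png",cv2.resize(c["img"][130:290,270:470],(750,600)))
P=(W[...,:2]-O)@Rm(PSI); z=W[...,2]
for lo in np.arange(.235,.30,.01):
    m=(z>lo)&(z<lo+.01)&(abs(P[...,1])<.06)&(abs(P[...,0]-.02)<.06)
    print(lo.round(3),np.round(np.sort(P[m][:,0])[::max(1,m.sum()//12)],3))
E
```

```text
time: 14.5
tcp_pos: [0.6022, 0.0772, 0.1175]
eef_rot: [-180.0, -0.0, -5.2]
ft_force: [-0.4, -0.3, 0.6]
width: 0.502
t 14.5 tcp [0.6022 0.0772 0.1175] rpy [-180.    -0.    -5.2] w 0.502 F [-0.4 -0.3  0.6]  spin -0.002  shift [0.02  0.005 0.002] q7 -99.0
[-0.00696371  0.00103567]
0.235 [-0.031 -0.024 -0.019 -0.013 -0.006  0.001  0.007  0.016  0.018  0.018
  0.019  0.019  0.02 ]
0.245 [-0.028 -0.023 -0.013 -0.005  0.001  0.006  0.014  0.017  0.019  0.02
  0.042  0.051  0.056]
0.255 [-0.027  0.01   0.016  0.039  0.048  0.057  0.063  0.065  0.065  0.066
  0.066  0.067]
0.265 [0.012 0.04  0.042 0.045 0.049 0.054 0.058 0.06  0.062 0.063 0.064 0.065
 0.068]
0.275 [0.022 0.03  0.032 0.046 0.048 0.05  0.052 0.053 0.054 0.055 0.057 0.059
 0.062]
0.285 [-0.032 -0.016 -0.004  0.006  0.014  0.019  0.023  0.025  0.027  0.029
  0.03   0.031  0.031]
0.295 [-0.032 -0.02  -0.011 -0.006  0.001  0.007  0.011  0.015  0.02   0.022
  0.025  0.028  0.03 ]
```

View pics/v4.png

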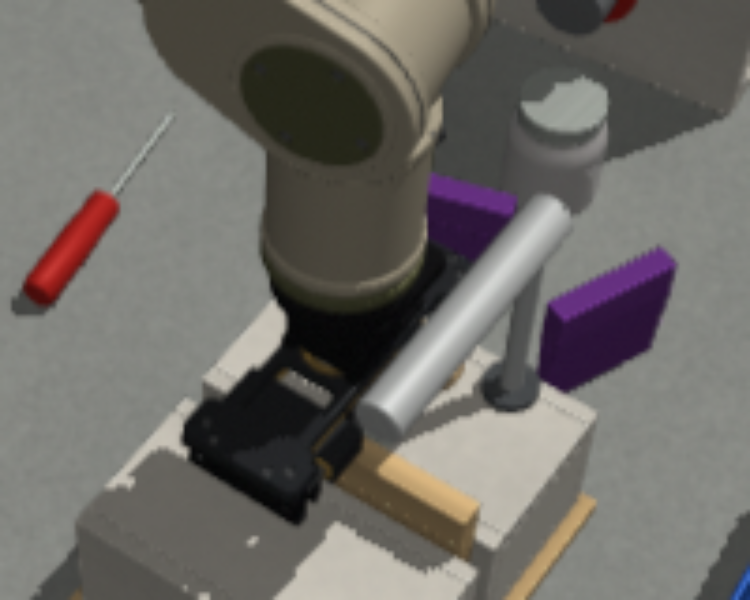

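The view shows the gripper behind the lamp bar with the wide body under bar level, a visible gap to the bar's near side (≈370,400), fingers reaching the long wedge's near end (≈340,470). Depth shows a neck clearance of ~15 mm. Creep forward.

```bash
python3 -m handwheel '[[0.02,0.004,-0.008,0],[0,0,0,0]]';python3 -m handwheel '[[0.015,0,0,0],[0,0,0,0]]'; python3 -m handwheel '[[0.01,0,0,0],[0,0,0,0]]'; python3 -c "
from h import *
print(toP(state()['tcp_pos']),state()['ft_force'])"
```

```text
time: 14.8
tcp_pos: [0.6058, 0.0762, 0.119]
eef_rot: [-180.0, -0.0, -5.2]
ft_force: [-0.2, -0.5, 0.8]
width: 0.499
time: 15.05
tcp_pos: [0.6088, 0.076, 0.1187]
eef_rot: [-180.0, -0.0, -5.2]
ft_force: [-0.4, -0.6, -0.2]
width: 0.498
time: 15.3
tcp_pos: [0.6107, 0.0759, 0.1187]
eef_rot: [-180.0, 0.0, -5.2]
ft_force: [-0.4, -0.3, -0.2]
width: 0.5
[0.00166783 0.00050223] [-0.43193405 -0.28139201 -0.17312125]
```

```bash
python3 -m handwheel '[[0,0,0,0],[0,0,0,0],[0,0,0,0],[0,0,0,0]]' 1 60; python3 -m handwheel '[[-0.02,0,0,0],[-0.03,0,0,0],[0,0,0,0]]'; python3 - <<'E'
from h import *
print(toP(state()["tcp_pos"]))
c,W=grab("scene"); P=(W[...,:2]-O)@Rm(PSI); z=W[...,2]
m=(z>.13)&(z<.16)&(abs(P[...,1])<.02)&(P[...,0]>.02)&(P[...,0]<.11)
print(m.sum(),np.percentile(P[m][:,0],[97,99]),np.percentile(z[m],[90,99]))
E
```

```text
time: 15.8
tcp_pos: [0.6107, 0.0762, 0.1188]
eef_rot: [-180.0, -0.0, -5.1]
ft_force: [-0.6, 1.1, 0.1]
width: 0.202
time: 16.18
tcp_pos: [0.5999, 0.0771, 0.1188]
eef_rot: [-180.0, 0.0, -5.1]
ft_force: [-0.5, 2.9, 1.0]
width: 0.196
[-0.00917235  0.00075234]
317 [0.08041809 0.08126733] [0.14870339 0.15152025]
```

```bash
python3 -m handwheel '[[-0.05,0,0,0],[-0.07,0,0,0],[-0.07,0,0,0],[-0.07,0,0,0],[-0.05,0,0,0],[-0.02,0,0,0],[0,0,0,0]]'; python3 -m handwheel '[[0,0,0,0],[0,0,0,0],[0.07,0,0,0],[0.08,0,0,0],[0.055,0,0,0],[0,0,0,0]]' 0.6;python3 - <<'E'
from h import *
print(toP(state()["tcp_pos"]))
c,W=grab("scene"); P=(W[...,:2]-O)@Rm(PSI); z=W[...,2]
m=(z>.12)&(z<.16)&(abs(P[...,1])<.02)&(P[...,0]>-.025)&(P[...,0]<.11)
print(m.sum(),np.percentile(P[m][:,0],[97,99]),np.percentile(z[m],[90,99]))
cv2.imwrite("pics/v5.png",cv2.resize(c["img"][130:290,270:470],(750,600)))
E
```

```text
time: 17.1
tcp_pos: [0.5342, 0.0826, 0.1187]
eef_rot: [180.0, 0.1, -5.2]
ft_force: [-2.5, -0.0, 2.1]
width: 0.202
time: 17.85
tcp_pos: [0.5765, 0.0786, 0.1184]
eef_rot: [180.0, 0.0, -5.2]
ft_force: [-0.3, -0.4, 0.1]
width: 0.397
[-0.03263267  0.00017939]
188 [0.01501458 0.01540749] [0.14853408 0.1504599 ]
```

View pics/v5.png

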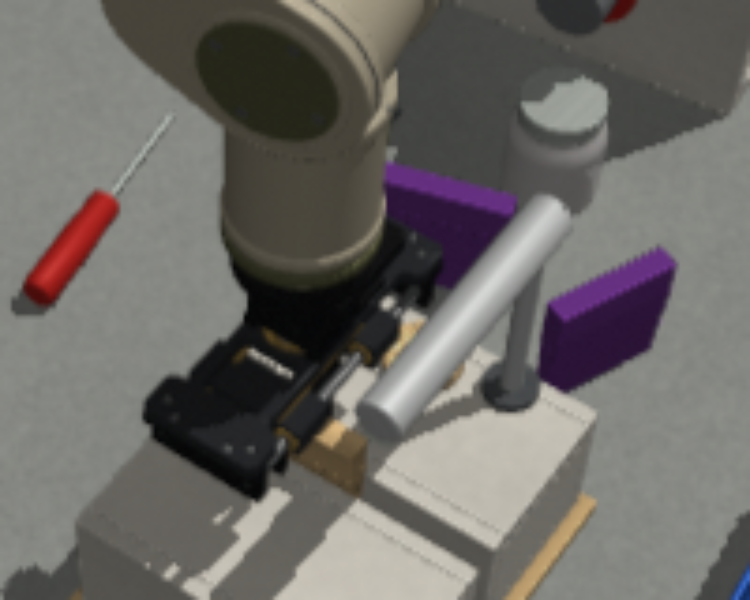

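The wedge has been dragged clear of the lamp (its far end at ≈(350,460)), gripper centred on it. Grip, lift.

```bash
python3 -m handwheel '[[0.01,0,0,0],[0,0,0,0],[0,0,0,0],[0,0,0,0]]' 1 60; python3 -m handwheel '[[0,0,-0.02,0],[0,0,-0.06,0],[0,0,-0.1,0],[-0.02,0,-0.15,0],[-0.05,0,-0.15,0],[-0.05,0,-0.12,0],[0,0,0,0]]'; python3 - <<'E'
from h import *
go(tray(.055,-.05),.23,15)
c,W=grab("scene"); cv2.imwrite("pics/v6.png",cv2.resize(c["img"][100:350,150:450],(600,500)))
E
```

```text
time: 18.4
tcp_pos: [0.5777, 0.079, 0.1188]
eef_rot: [-180.0, 0.0, -5.1]
ft_force: [0.2, -0.4, 0.5]
width: 0.201
time: 19.27
tcp_pos: [0.5546, 0.081, 0.2413]
eef_rot: [-179.9, -0.2, -5.2]
ft_force: [1.2, -0.2, -1.6]
width: 0.203
t 19.27 tcp [0.5546 0.081  0.2413] rpy [-179.9   -0.2   -5.2] w 0.203 F [ 1.2 -0.2 -1.6]  spin -0.448  shift [-0.625  2.002  0.056] q7 -104.0
```

View pics/v6.png

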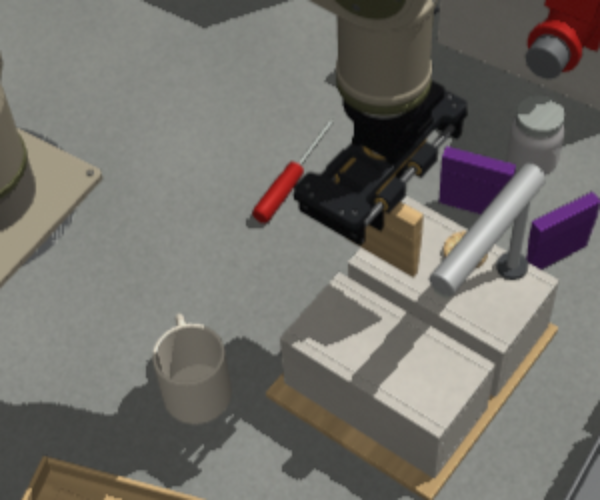

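Long wedge is out, held upright; the gap is empty. Carry to the tray.

```bash
python3 -m handwheel '[[0,0,0,-0.15],[0,0,0,-0.15],[0,0,0,-0.15],[-0.04,0.12,0,0],[-0.075,0.24,0,0],[-0.075,0.24,0,0],[-0.075,0.24,0,0],[-0.075,0.24,0,0],[-0.075,0.24,0,0],[-0.075,0.24,0,0]]'; python3 -m handwheel '[[-0.075,0.24,0,0],[-0.06,0.2,0,0],[0,0,0,0],[0,0,0,0]]' ; python3 - <<'E'
from h import *
go(tray(.057,-.05),.078,15)
c,W=grab("scene"); P=(W[...,:2]-TO)@Rm(TPSI); z=W[...,2]
m=(abs(P[...,0])<.115)&(abs(P[...,1])<.07)&(z>.014)&(z<.045)
print("short wedge x,y range in tray",np.percentile(P[m],[2,98],axis=0),m.sum())
E
```

```text
time: 20.58
tcp_pos: [0.54, -0.2474, 0.2375]
eef_rot: [-180.0, 0.1, 15.1]
ft_force: [0.4, 0.4, -2.1]
width: 0.202
time: 21.08
tcp_pos: [0.5373, -0.3374, 0.2375]
eef_rot: [-179.9, 0.1, 15.1]
ft_force: [1.0, 0.4, -1.5]
width: 0.206
t 21.07 tcp [ 0.5373 -0.3374  0.2375] rpy [-1.799e+02  1.000e-01  1.510e+01] w 0.206 F [ 1.   0.4 -1.5]  spin 0.002  shift [0.011 0.004 0.797] q7 -37.0
short wedge x,y range in tray [[-0.10093832 -0.01411243]
 [ 0.04558067  0.00773076]] 126
```

```bash
python3 -m handwheel '[[0.011,0.004,0.1,0],[0,0,0.2,0],[0,0,0.2,0],[0,0,0.18,0],[0,0,0.1,0],[0,0,0.01,0],[0,0,0,0]]'; python3 -m handwheel '[[0,0,0.012,0],[0,0,0,0]]'; python3 -m handwheel '[[0,0,0.006,0],[0,0,0,0]]'
```

```text
time: 22.0
tcp_pos: [0.5403, -0.3383, 0.0817]
eef_rot: [179.9, -0.1, 15.1]
ft_force: [-0.6, 0.1, -1.8]
width: 0.201
time: 22.25
tcp_pos: [0.54, -0.3381, 0.0789]
eef_rot: [180.0, -0.1, 15.1]
ft_force: [-0.3, -1.2, -1.8]
width: 0.2
time: 22.5
tcp_pos: [0.5397, -0.3379, 0.0771]
eef_rot: [-180.0, -0.0, 15.1]
ft_force: [0.0, 0.0, -1.0]
width: 0.205
```

```bash
python3 -m handwheel '[[0,0,0.008,0],[0,0,0,0]]'; python3 -m handwheel '[[0,0,0.005,0],[0,0,0,0]]'
```

```text
time: 22.75
tcp_pos: [0.5398, -0.3382, 0.076]
eef_rot: [180.0, -0.0, 15.1]
ft_force: [-0.3, 0.5, 3.7]
width: 0.206
time: 23.0
tcp_pos: [0.5399, -0.3383, 0.0759]
eef_rot: [180.0, -0.1, 15.1]
ft_force: [-4.1, 2.6, 12.6]
width: 0.203
```

```bash
python3 -m handwheel '[[0,0,-0.005,0],[0,0,0,0]]'; python3 -m handwheel '[[0,0,0,0],[0,-0.04,0,0],[0,-0.05,0,0],[0,-0.05,0,0],[0,0,0,0]]' 0.68; python3 -m handwheel '[[0,-0.06,0,0],[0,-0.06,0,0],[0,-0.02,0,0],[0,0,0,0]]' 0.1; python3 -m handwheel '[[0,0,-0.15,0],[0,0,-0.25,0],[0,0,-0.25,0],[0,0,-0.2,0],[0,0,0,0]]' ; python3 - <<'E'
from h import *
print(toT(state()["tcp_pos"]),state()["tcp_pos"])
c,W=grab("scene"); cv2.imwrite("pics/v7.png",cv2.resize(c["img"][280:480,80:320],(720,600)))
E
```

```text
time: 23.25
tcp_pos: [0.5399, -0.3382, 0.076]
eef_rot: [180.0, -0.0, 15.1]
ft_force: [-2.0, 1.0, 5.4]
width: 0.204
time: 23.88
tcp_pos: [0.5325, -0.3095, 0.0755]
eef_rot: [-180.0, -0.0, 15.2]
ft_force: [0.1, 0.2, -0.1]
width: 0.322
time: 24.38
tcp_pos: [0.5252, -0.2836, 0.0756]
eef_rot: [-180.0, -0.0, 15.1]
ft_force: [-0.4, -0.1, -0.9]
width: 0.689
time: 25.0
tcp_pos: [0.5263, -0.2854, 0.2489]
eef_rot: [179.8, -0.3, 15.0]
ft_force: [-0.6, -0.5, -0.7]
width: 0.9
[0.05773351 0.00383695] [ 0.52627321 -0.28535125  0.24890275]
```

View pics/v7.png

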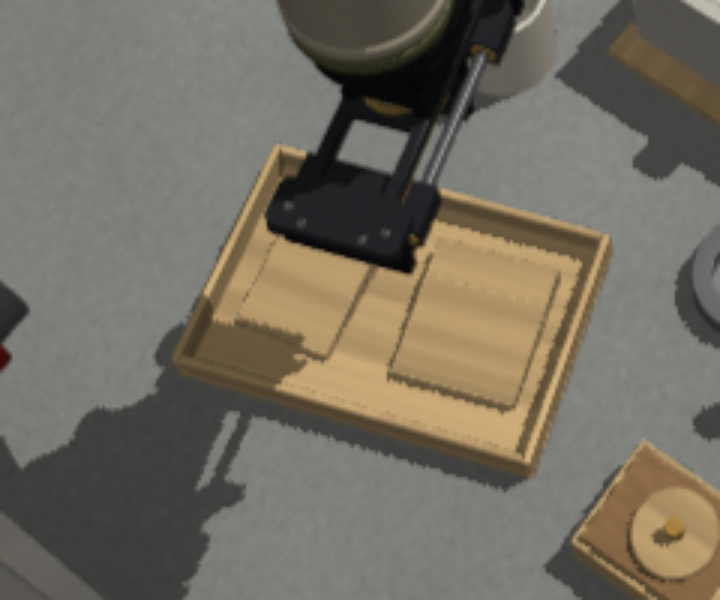

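Both wedges lie flat in the tray ((310,300) short, (470,330) long). Now the push.

```bash
python3 -m handwheel '[[0,0,0,0.15],[0,0,0,0.15],[0,0,0,0.15]]' 1 20; python3 - <<'E'
from h import *
go(plin(-.02,-.185),.06,-5.1)
c=dict(np.load("pics/top0.npz")); W=cloud(c); print("under path max z:", end="")
P=(W[...,:2]-O)@Rm(PSI); m=(abs(P[...,0]+.02)<.05)&(P[...,1]<-.135)&(P[...,1]>-.28); print(np.nanmax(W[m][:,2]))
E
```

```text
time: 25.42
tcp_pos: [0.5245, -0.2838, 0.2439]
eef_rot: [-180.0, 0.1, -5.4]
ft_force: [-0.5, -0.5, -0.1]
width: 0.645
t 25.43 tcp [ 0.5245 -0.2838  0.2439] rpy [-1.8e+02  1.0e-01 -5.4e+00] w 0.645 F [-0.5 -0.5 -0.1]  spin -0.007  shift [ 0.161 -0.902  0.92 ] q7 -62.0
under path max z:0.03829903665777966
```

```bash
python3 -m handwheel '[[0.06,-0.2,0,0],[0.06,-0.25,0,0],[0.04,-0.25,0,0],[0,-0.2,0.1,0],[0,0,0.2,0],[0,0,0.25,0],[0,0,0.25,0],[0,0,0.12,0],[0,0,0,0]]'; python3 - <<'E'
from h import *
go(plin(-.02,-.13),.06,-5.1)
s=state(); print(toP(s["tcp_pos"]))
c,W=grab("scene"); P=(W[...,:2]-O)@Rm(PSI); z=W[...,2]
m=(z>.04)&(z<.1)&(P[...,1]<-.10)&(P[...,1]>-.13)&(P[...,0]>.03)&(P[...,0]<.1); print("face y",np.median(P[m][:,1]),m.sum())
E
```

```text
time: 26.55
tcp_pos: [0.5709, -0.1076, 0.0587]
eef_rot: [180.0, 0.3, -5.2]
ft_force: [-0.3, 0.7, -0.1]
width: 0.007
t 26.55 tcp [ 0.5709 -0.1076  0.0587] rpy [180.    0.3  -5.2] w 0.007 F [-0.3  0.7 -0.1]  spin -0.002  shift [ 0.008 -0.279 -0.006] q7 -77.0
[-0.02168547 -0.18575328]
face y -0.11788131596506582 356
```

```bash
python3 -m handwheel '[[0,-0.1,0,0],[0,-0.1,0,0],[0,-0.04,0,0],[0,-0.02,0,0],[0,-0.02,0,0],[0,-0.02,0,0],[0,0,0,0]]'; python3 -m handwheel '[[0,-0.015,0,0],[0,-0.015,0,0],[0,0,0,0]]'; python3 - <<'E'
from h import *
s=state(); print(toP(s["tcp_pos"]),s["ft_force"])
c,W=grab("scene"); P=(W[...,:2]-O)@Rm(PSI); z=W[...,2]
m=(z>.04)&(z<.1)&(P[...,1]<-.085)&(P[...,1]>-.13)&(P[...,0]>.04)&(P[...,0]<.1); print("face y",np.median(P[m][:,1]),m.sum())
E
```

```text
time: 27.48
tcp_pos: [0.5785, -0.0492, 0.0618]
eef_rot: [179.9, -0.0, -5.2]
ft_force: [-1.1, -4.4, 2.1]
width: 0.005
time: 27.85
tcp_pos: [0.579, -0.0427, 0.0617]
eef_rot: [180.0, -0.0, -5.2]
ft_force: [-1.3, -4.7, 2.8]
width: 0.007
[-0.01933337 -0.12041852] [-1.27241029 -4.6520944   2.77855423]
face y -0.10581909666299819 315
```

Moved 12 mm so far; a little more until the force climbs.

```bash
python3 -m handwheel '[[0,-0.015,0,0],[0,0,0,0]]'; python3 -m handwheel '[[0,-0.008,0,0],[0,0,0,0]]'; python3 -m handwheel '[[0,-0.006,0,0],[0,0,0,0]]'; python3 -c "
from h import *
print(toP(state()['tcp_pos']))"
```

```text
time: 28.15
tcp_pos: [0.5793, -0.0392, 0.0617]
eef_rot: [180.0, -0.0, -5.2]
ft_force: [-0.9, -4.4, 3.7]
width: 0.006
time: 28.4
tcp_pos: [0.5794, -0.0381, 0.0617]
eef_rot: [180.0, -0.0, -5.2]
ft_force: [-2.0, -5.7, 3.9]
width: 0.003
time: 28.65
tcp_pos: [0.5794, -0.0381, 0.0617]
eef_rot: [179.9, -0.0, -5.3]
ft_force: [-1.8, -9.7, 5.1]
width: 0.007
[-0.01937692 -0.11575746]
```

```bash
python3 -m handwheel '[[0,-0.01,0,0],[0,0,0,0]]'; python3 -m handwheel '[[0,0.05,0,0],[0,0.15,0,0],[0,0.15,0,0],[0,0.15,-0.1,0],[0,0,-0.25,0],[0,0,-0.25,0],[0,0,-0.25,0],[-0.2,0,0,0],[-0.2,0,0,0],[-0.1,0,0,0]]'; python3 -m handwheel '[[0,0,0,0],[0,0,0,0]]'; python3 - <<'E'
from h import *
c,W=grab("scene"); P=(W[...,:2]-O)@Rm(PSI); z=W[...,2]
m=(z>.04)&(z<.1)&(P[...,1]<-.085)&(P[...,1]>-.13)&(P[...,0]>-.08)&(P[...,0]<.1); print("face y",np.median(P[m][:,1]),m.sum())
m=(z>.09)&(z<.104)&(abs(P[...,1])<.03)&(abs(P[...,0])<.1);print("pts down the gap",m.sum())
print(state()["ft_force"])
cv2.imwrite("pics/v8.png",c["img"])
E
```

```text
time: 28.9
tcp_pos: [0.5794, -0.038, 0.0618]
eef_rot: [179.8, -0.0, -5.4]
ft_force: [-3.0, -15.3, 5.0]
width: 0.008
time: 30.15
tcp_pos: [0.4698, -0.1237, 0.2315]
eef_rot: [-179.9, -0.0, -5.1]
ft_force: [0.4, -0.8, 0.1]
width: 0.006
time: 30.4
tcp_pos: [0.472, -0.1241, 0.2316]
eef_rot: [-180.0, -0.0, -5.1]
ft_force: [-0.1, 0.2, -0.6]
width: 0.003
face y -0.10170629970311248 908
pts down the gap 16
[ 0.15951357 -0.75459519 -0.50441082]
```

View pics/v8.png

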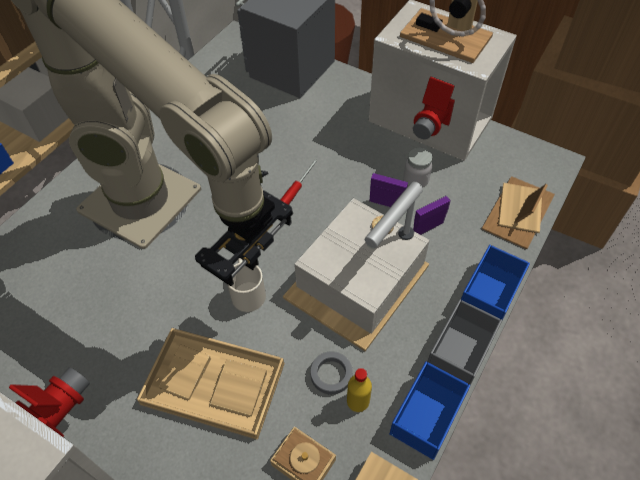

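The boxes are shut (seam near (360,250)), both wedges lie in the tray ((185,375), (238,388)), bystanders are in place, and the arm is clear of everything. Face shift is 16.2 mm.

```bash
python3 -c "
from station import ticket
print(ticket.sign_off())"
```

```text
the job is handed in; nothing more can be done
None
```

Both wedges are lying flat in the tray, and the sliding box is up against the fixed one. I handed the job in at about 30 s on the robot's clock.

- **Short wedge:** it was the near one, so I drew it straight up, stood it on its thin edge in the tray and tipped it flat with the fingers.
- **Long wedge:** it was under the lamp and the moves allow no tilting of the gripper. I gripped its near end from behind the bar and slid it along the gap into the open. I then regripped it at its middle, lifted it out and laid it down the same way. No force from the lamp showed in the wrist readings.
- **Sliding box:** I pushed with shut fingers until it stopped and the force rose to about 15 N.

**Last checks:**
- The box face had moved 16.2 mm out of 16.5 mm, and the seam looks closed in the picture.
- The final picture shows both wedges flat in the tray, apart from each other and released, and the bystanders look unmoved. I judged the bystanders by eye, without measuring.
- The arm is clear and the wrist force is near 0.
- **Failed check:** my two depth measurements of where the short wedge lies in the tray were spoiled, probably by the arm in view. Its resting place is therefore confirmed only from the pictures.

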